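# Tap the wheel-head hub

### The arm

A 6-joint arm with a two-finger parallel gripper is mounted at the origin on the work surface. World frame = base frame: x ahead of the robot, y to its left, z up, the work surface at z = 0. Lengths are in m, angles in rad, forces in N, time in s.
With the tool pointing down it reaches from about 0.225 to 0.725 m from the base axis. Payload 3.1 kg.
Tool frame: the origin (TCP) lies midway between the tips of the shut fingers; the grasp point (between the pads) lies 19 mm behind it; z points along the fingers, y is the line along which they close (so a half turn about z gives the same grasp; the last joint's range is limited). The gripper opens to 85 mm and grips with 20 to 120 N. Pads are 22 mm wide; open, the fingers measure 114 mm over their backs; the gripper's body (76 mm by 85 mm) begins 54 mm behind the grasp point. The pads swing forward as they close: fully open they stand 13 mm farther back than shut.
Start: joints at [-1.475, 0.048, 0.099, 1.622, 0, 1.443], TCP at [0.117, -0.512, 0.231] pointing down, gripper open.
Joint ranges: [-2.91, 2.91], [-0.99, 1.94], [-1.21, 1.42], [-2.12, 2.29], [-1.49, 1.47], [-3.14, 3.14]. Speed limits (rad/s): [2.79, 2.79, 3.14, 3.14, 3.14, 3.14].

### API

Orientations are given as [roll, pitch, yaw] about the fixed x, y, z axes, in that order (R = Rz(yaw) Ry(pitch) Rx(roll)).
In Python, from rig import ctrl gives the robot as it stands.
- The arm moves only by the tool carry_out, never from a script. Its argument "steps" is a list of rows, each a list of 5 numbers: the closure, from 0 (fully open) to 1 (shut), then the shift along the tool's x, y, z in mm, then the turn about the tool's z in degrees. In form: [[gripper, x, y, z, twist], ...]. A call has 1 to 20 rows; each row is the pose to reach, as a shift and turn from the pose commanded when the call began, along the tool's axes at that moment; what a row does not reach only later rows make up. A row lasts 1/8 s, in which the tool goes at most 62.5 mm and 10.7 degrees, less where a joint would pass 70% of its speed; a pose out of reach is approached as far as the arm can. A call with a gripper value outside its range is refused whole. The fingers move at their own pace and stop on an object; "newtons" is the grip in N (left out, the last holds). Time passes only in rows, so rows that repeat a pose let the fingers close. It gives the time, the measured TCP pose, the force, the opening and the grip force at its end, in the units of the state.
- ctrl.state(): the state, without advancing time (a new reading comes with each control period).
- ctrl.snapshot(name): name is "scene" or "top"; returns (picture, depth): 400x640x3 uint8, blue, green, red; 400x640 float32, m along the optical axis (not along the pixel's ray), 0 where there is no reading.
- ctrl.calibration(name): a dict with "K" (3x3 intrinsics, pixels), "rvec" (rotation vector, rad) and "tvec" (3), from world to camera coordinates, as OpenCV has them. Camera axes: x right, y down, z forward; pixel columns grow to the right and rows downward; lengths in m; the calibration is good to about 2 mm. A picture is of the moment at which its call begins. calibration takes no time and is no camera call.
- ctrl.hand_in(): hands the job in; it is judged then, once.
The state is a dict: "time": time; "q": joint angles; "joint_velocities": joint speeds; "tau": joint torques, N m; "tool_pos": TCP position; "tcp_rot": TCP orientation; "force": force on the tool from outside, world axes, zero at the start; "torque": the same for the moment, N m; "grip_width": opening from 0.0 (shut) to 1.0 (fully open); "finger_force": force on a finger pad.
Only numpy, scipy, OpenCV 4.12 (cv2) and the standard library are available. Lean on these libraries where they do the work, as an engineer would, in place of code of your own. Each camera call takes 0.05 s, during which the arm holds its last target. There are 200 camera calls.

### The job

Cut the thread in the round aluminium wheel-head hub with the tap that is already started in it: by the wooden knob of its crank, turn the tap half a turn forward (clockwise seen from above), a quarter turn back to break the chip, then half a turn forward again to depth, stopping for about a second at each of these three points. Then let go and leave the crank there. Leave the smaller tap in the square nut blank alone.

Things in the scene. Friction and masses are not known exactly. Their poses are not given: they have to be found in the camera images.
- hub_crank (a joint): turn of the large tap, rad: 0 at the start, grows clockwise from above, free from -0.6 to 5.6, stays where left, needs 0.12 N m (3 N at the knob), sinks 1.75 mm a turn. It stands in a round aluminium hub (flange 110 mm, boss 44 mm across) on a 150 mm square wooden board fixed to the bench; its flat steel crank arm is 72 x 16 mm, 8 mm thick, top 126 mm above the bench
- hub_knob_mid (a point): centre, half-way up, of the upright dark wooden knob at the outer end of the hub tap's crank arm: round, 22 mm across, 50 mm high, 50 mm from the tap's axis, centre 151 mm above the bench. It spins freely on its pin, so one unchanging grip from above can lead it round the circle; nothing near stands higher. x axis: from the tap's axis out to the knob
- hub_axis (a point): point on the upright axis of the hub tap, at the height of the knob's centre (in the air above the crank arm): the centre of the circle of 50 mm radius that the knob follows. Its x axis points to the knob, z up.
- nut_knob_mid (a point): centre of the knob (16 mm across, 36 mm high, 119 mm above the bench) of the other, smaller tap: it stands in a square steel nut blank, 40 mm wide, on a 95 mm wooden board, with a crank of only 34 mm radius. To be left alone.
Not all that is in view belongs to the job. What is shaped like the part that bears hub_crank but blue is not meant.

How it is judged:
On the way, in this order (a step that is already met when the one before it is completed fails the run):
1. the tap has been turned half a turn forward (within 23 degrees) and stopped there (value of joint hub_crank between 2.74 and 3.54 rad and velocity of joint hub_crank between -0.15 and 0.15 rad/s), for 0.3 s.
2. the tap has been turned a quarter turn back from there (within 23 degrees) and stopped there (value of joint hub_crank between 1.17 and 1.97 rad and velocity of joint hub_crank between -0.15 and 0.15 rad/s), for 0.3 s.
3. the tap has been turned half a turn forward again, to three quarters of a turn from its start (within 23 degrees), and stopped there (value of joint hub_crank between 4.31 and 5.11 rad and velocity of joint hub_crank between -0.15 and 0.15 rad/s), for 0.3 s.
At the end, for the whole second after the job is handed in: The hub tap rests, released, at three quarters of a turn clockwise from its start, within 23 degrees (value of joint hub_crank between 4.31 and 5.11 rad and velocity of joint hub_crank between -0.1 and 0.1 rad/s); the robot touches nothing.
It fails at once if the smaller tap in the nut blank was turned (its knob moved by more than 15 mm) (distance of nut_knob_mid from where it was at the start of the episode above 0.015 m).
It also fails if it takes over 61 s, if anything falls off the work surface, if the arm or the gripper's body presses on something with over 40 N, if the wrist force passes 120 N, or if a joint passes its speed limit or range.

## Working session

There is one attempt and no reset: what is moved stays moved. The work goes in short steps, Python scripts to look and compute and a tool call to move; the robot and the scene stay as the last step left them, time stands still between calls to the robot, and variables do not carry over. Pictures are saved under pics/ and viewed, at most 10 in all, crops included, and the job is handed in when it is done.

Besides the shell and the picture viewer there is one more tool, called as name(argument=value, ...), one argument or row to a line, values as JSON. carry_out: Moves the arm, as the interface text tells. Its arguments: {"type":"object","properties":{"steps":{"type":"array","items":{"type":"array","items":{"type":"number"}}},"newtons":{"type":"number"}},"required":["steps"]}

```bash
mkdir -p pics
cat > h.py <<'E'
import numpy as np, cv2
from rig import ctrl
def cloud(name):
    im,d=ctrl.snapshot(name); c=ctrl.calibration(name)
    K=np.array(c["K"]);R=cv2.Rodrigues(np.array(c["rvec"],float))[0];t=np.array(c["tvec"],float).ravel()
    v,u=np.mgrid[:400,:640]
    P=np.stack([(u-K[0,2])/K[0,0]*d,(v-K[1,2])/K[1,1]*d,d],-1)
    return im,d,(P-t)@R
E
python3 - <<'E'
from h import *
for n in("top","scene"):
    im,d,W=cloud(n); cv2.imwrite(f"pics/{n}1.png",im); np.savez(f"{n}1.npz",im=im,d=d,W=W)
s=ctrl.state(); print(s)
E
```

```text
{'time': 0.1, 'q': array([-1.47480586e+00,  4.86776333e-02,  9.77433304e-02,  1.62201660e+00,
        2.19735046e-06,  1.44300564e+00]), 'joint_velocities': array([-6.66111637e-04, -1.14401027e-03,  2.79269025e-03,  3.05936757e-05,
       -2.91793059e-04, -8.58110224e-06]), 'tau': array([ 2.59330256e-03, -3.39851296e+01,  3.20935965e+01,  1.58675259e-02,
       -1.34633556e-04,  4.58305394e-06]), 'tool_pos': array([ 0.11644585, -0.51134706,  0.23022813]), 'tcp_rot': array([-3.13945593e+00, -2.76764587e-04,  2.23780852e-01]), 'force': array([1.09586832, 0.63906015, 0.79899556]), 'torque': array([-0.05955357, -0.04156463,  0.00018987]), 'finger_force': 0.0, 'grip_width': 1.0019764082188463}
```

View pics/top1.png

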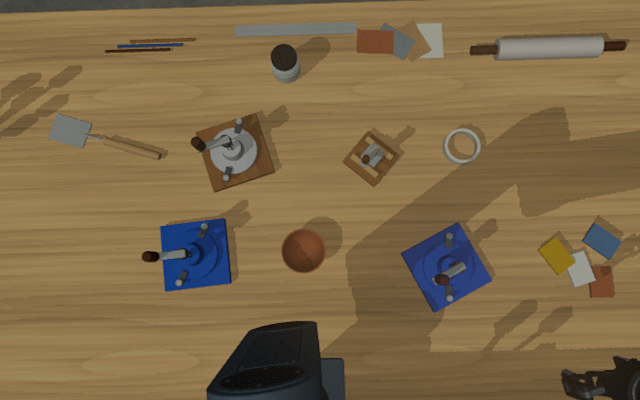

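View pics/scene1.png

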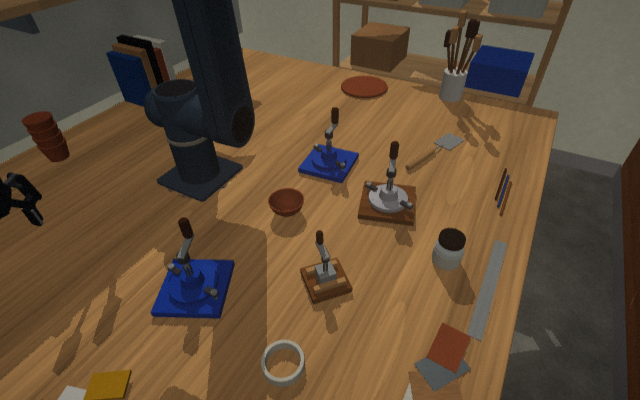

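The target is the grey hub on the wooden board: its knob is at about (198,144) in top and (394,152) in scene. The nut tap is at (370,157) in top, and the two blue assemblies are decoys.

```bash
python3 - <<'E'
from h import *
from scipy.optimize import least_squares as LS
def circ(p,r):
    f=LS(lambda c:np.hypot(*(p-c).T)-r,p.mean(0),loss='soft_l1',f_scale=.001); return f.x
for n,(u0,u1,v0,v1) in dict(top=(185,280,105,200),scene=(355,425,135,230)).items():
    z=np.load(n+"1.npz"); W=z["W"][v0:v1,u0:u1]; im=z["im"][v0:v1,u0:u1].astype(int).reshape(-1,3)
    P=W.reshape(-1,3)
    k=P[(P[:,2]>.130)&(P[:,2]<.2)]; t=k[k[:,2]>.168]
    print(n,"knob n",len(k),"zmax",np.percentile(k[:,2],98) , "mean",k.mean(0),"top n",len(t),t.mean(0),np.ptp(t,axis=0))
    a=P[(P[:,2]>.120)&(P[:,2]<.130)]; print(" arm",len(a),a.mean(0),np.ptp(a,axis=0))
    o=a[:,:2]-a[:,:2].mean(0); print(" arm dir",np.linalg.svd(o,full_matrices=False)[2][0])
    h=np.histogram(P[:,2],bins=np.arange(0,.19,.01)); print(h[0])
    for zl,zh in((.005,.03),(.03,.05),(.05,.075)):
        b=P[(P[:,2]>zl)&(P[:,2]<zh)]
        if len(b)>10: print(" ",zl,len(b),b.mean(0),cv2.minAreaRect(b[:,:2].astype(np.float32)))
    s=k[(k[:,2]<.172)]; 
    if len(s)>10: print(" knob circle fit",circ(s[:,:2],.011))
    # nut knob etc
for n,(u0,u1,v0,v1) in dict(top=(345,400,130,185)).items():
    P=np.load(n+"1.npz")["W"][v0:v1,u0:u1].reshape(-1,3); k=P[(P[:,2]>.105)]; print("nut knob",k.mean(0))
E
python3 - <<'E'
import cv2
im=cv2.imread("pics/top1.png")[100:200,180:285]; cv2.imwrite("pics/c1.png",cv2.resize(im,None,fx=5.5,fy=5.5,interpolation=cv2.INTER_CUBIC))
E
```

```text
top knob n 164 zmax 0.17769880941487545 mean [0.55165892 0.19096717 0.16361376] top n 94 [0.55296061 0.19328946 0.17450772] [0.02082524 0.02041346 0.01221799]
 arm 225 [0.56364696 0.16014197 0.12532292] [0.03639122 0.06700791 0.00967907]
 arm dir [ 0.33950637 -0.94060376]
[2637 1654  738  914  103  189   45   10    5    0    7   22  225   20
   17   19   21   86]
  0.005 2475 [0.56210712 0.13936882 0.01925516] ((0.5734847187995911, 0.15622112154960632), (0.21904441714286804, 0.22721660137176514), 86.5737533569336)
  0.03 1017 [0.56478159 0.14124775 0.03401073] ((0.5682214498519897, 0.14590300619602203), (0.10878191143274307, 0.11624518036842346), 33.5810432434082)
  0.05 235 [0.56401995 0.14267923 0.05800502] ((0.5663809180259705, 0.1443903148174286), (0.03819172829389572, 0.045018259435892105), 34.24563980102539)
 knob circle fit [0.55472322 0.19484962]
scene knob n 138 zmax 0.17687449182359466 mean [0.55666945 0.18906596 0.15716116] top n 44 [0.55605612 0.19116416 0.17402692] [0.01877613 0.02217675 0.00989246]
 arm 102 [0.56564591 0.15853324 0.12581922] [0.03392629 0.05962677 0.00883245]
 arm dir [ 0.2908051  -0.95678231]
[3036  967  353  548   84  128   32   19   18   13   12   29  102   22
   27   26   24   39]
  0.005 1427 [0.5746684  0.14809726 0.01834909] ((0.5288878083229065, 0.2733426094055176), (0.22351965308189392, 0.4322355389595032), 23.848268508911133)
  0.03 632 [0.57352467 0.1368009  0.03445501] ((0.5699989199638367, 0.14497631788253784), (0.10933531075716019, 0.11419963836669922), 35.26106643676758)
  0.05 170 [0.57175346 0.14031329 0.05864351] ((0.5698275566101074, 0.14440980553627014), (0.045906975865364075, 0.04211056977510452), 13.167075157165527)
 knob circle fit [0.55437785 0.19622502]
nut knob [ 0.47700256 -0.13403878  0.3149729 ]
```

View pics/c1.png

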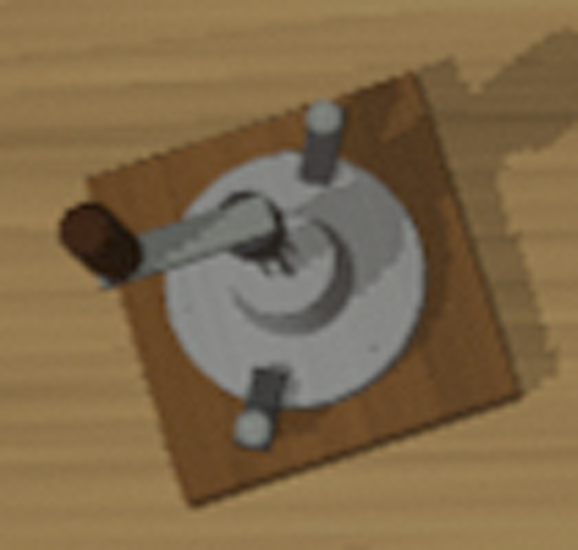

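Two cameras agree: the axis is at about (0.569, 0.1455). The knob is at about (0.5535, 0.193), 108° around and 50 mm out, which matches the given radius. I'll move above the knob with the tool yaw turned to 90°.

carry_out(
  steps=[
    [0,582,-590.5,0,-77.2],
    [0,582,-590.5,0,-77.2],
    [0,582,-590.5,0,-77.2],
    [0,582,-590.5,0,-77.2],
    [0,582,-590.5,0,-77.2],
    [0,582,-590.5,0,-77.2],
    [0,582,-590.5,0,-77.2],
    [0,582,-590.5,0,-77.2],
    [0,582,-590.5,0,-77.2],
    [0,582,-590.5,0,-77.2],
    [0,582,-590.5,0,-77.2],
    [0,582,-590.5,0,-77.2],
    [0,582,-590.5,0,-77.2],
    [0,582,-590.5,0,-77.2],
    [0,582,-590.5,0,-77.2],
    [0,582,-590.5,0,-77.2],
    [0,582,-590.5,0,-77.2],
    [0,582,-590.5,0,-77.2],
  ],
  newtons=30,
)

```text
time: 2.35
tool_pos: [0.5528, 0.1921, 0.2319]
tcp_rot: [3.141, -0.0, 1.57]
force: [-0.4, 0.0, 0.3]
grip_width: 0.997
finger_force: 0.0
```

carry_out(
  steps=[
    [0,0,0,30,0],
    [0,0,0,55,0],
    [0,0,0,75,0],
    [0,0,0,88,0],
    [0,0,0,94,0],
    [0,0,0,94,0],
    [0.4,0,0,94,0],
    [0.6,0,0,94,0],
    [0.7,0,0,94,0],
    [0.8,0,0,94,0],
    [0.9,0,0,94,0],
    [0.9,0,0,94,0],
    [0.9,0,0,94,0],
    [0.9,0,0,94,0],
  ],
  newtons=30,
)

```text
time: 4.1
tool_pos: [0.5535, 0.1931, 0.1378]
tcp_rot: [3.14, -0.0, 1.571]
force: [2.6, -0.7, 3.0]
grip_width: 0.244
finger_force: 30.9
```

Run:
```python
from h import *
im,d,W=cloud("scene"); cv2.imwrite("pics/s2.png",cv2.resize(im[60:240,300:500],None,fx=3,fy=3))
s=ctrl.state(); print(s["force"],s["finger_force"],s["grip_width"],s["q"])
```

```text
[1.32334651 0.01750984 3.46395963] 30.916857009947307 0.24710804230822359 [ 2.21301672e-01  2.04191937e-01  8.49670428e-02  1.45006680e+00
 -1.43367128e-04  1.79179942e+00]
```

View pics/s2.png

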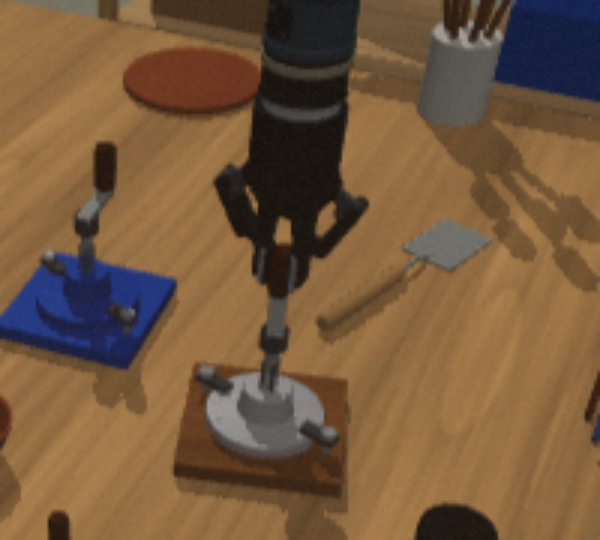

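Firm grip: the opening is about 21 mm on the 22 mm knob. Next I'll work out the arc offsets in the tool axes (tool x = world y, tool y = world x).

Run:
```python
import numpy as np
def arc(a,b,n):
    th=np.linspace(a,b,n+1)[1:]; f=lambda t:50*np.c_[np.sin(np.radians(108-t)),np.cos(np.radians(108-t))]
    print([[float(round(x,1)) for x in r] for r in f(th)-f(np.array([a]))])
arc(0,180,20);arc(180,90,12);arc(90,270,20)
```

```text
[[1.8, 7.6], [2.4, 15.5], [1.8, 23.3], [-0.0, 30.9], [-3.0, 38.2], [-7.1, 44.8], [-12.2, 50.8], [-18.2, 55.9], [-24.9, 60.0], [-32.1, 63.0], [-39.7, 64.8], [-47.6, 65.5], [-55.4, 64.8], [-63.0, 63.0], [-70.3, 60.0], [-76.9, 55.9], [-82.9, 50.8], [-88.0, 44.8], [-92.1, 38.2], [-95.1, 30.9]]
[[2.4, 6.1], [5.6, 11.8], [9.5, 17.0], [14.1, 21.7], [19.2, 25.8], [24.9, 29.1], [30.9, 31.7], [37.2, 33.5], [43.6, 34.4], [50.2, 34.5], [56.7, 33.7], [63.0, 32.1]]
[[-7.6, 1.8], [-15.5, 2.4], [-23.3, 1.8], [-30.9, 0.0], [-38.2, -3.0], [-44.8, -7.1], [-50.8, -12.2], [-55.9, -18.2], [-60.0, -24.9], [-63.0, -32.1], [-64.8, -39.7], [-65.5, -47.6], [-64.8, -55.4], [-63.0, -63.0], [-60.0, -70.3], [-55.9, -76.9], [-50.8, -82.9], [-44.8, -88.0], [-38.2, -92.1], [-30.9, -95.1]]
```

carry_out(
  steps=[
    [0.9,1.8,7.6,0,0],
    [0.9,2.4,15.5,0,0],
    [0.9,1.8,23.3,0,0],
    [0.9,0,30.9,0,0],
    [0.9,0,30.9,0,0],
  ],
)

```text
time: 4.78
tool_pos: [0.5835, 0.1938, 0.1377]
tcp_rot: [-3.14, -0.002, 1.572]
force: [-1.5, 1.0, 4.9]
grip_width: 0.247
finger_force: 30.9
```

carry_out(
  steps=[
    [0.9,-3,7.3,0,0],
    [0.9,-7.1,13.9,0,0],
    [0.9,-12.2,19.9,0.2,0],
    [0.9,-18.2,25,0.2,0],
    [0.9,-24.9,29.1,0.3,0],
    [0.9,-32.1,32.1,0.3,0],
    [0.9,-39.7,33.9,0.4,0],
    [0.9,-47.6,34.6,0.5,0],
    [0.9,-55.4,33.9,0.5,0],
    [0.9,-63,32.1,0.6,0],
    [0.9,-70.3,29.1,0.6,0],
    [0.9,-76.9,25,0.7,0],
    [0.9,-82.9,19.9,0.7,0],
    [0.9,-88,13.9,0.8,0],
    [0.9,-92.1,7.3,0.8,0],
    [0.9,-95.1,0,0.9,0],
    [0.9,-95.1,0,0.9,0],
    [0.9,-95.1,0,0.9,0],
    [0.9,-95.1,0,0.9,0],
    [0.9,-95.1,0,0.9,0],
  ],
)

```text
time: 7.28
tool_pos: [0.5837, 0.0968, 0.137]
tcp_rot: [3.142, 0.002, 1.571]
force: [1.4, -0.8, 7.4]
grip_width: 0.247
finger_force: 31.2
```

carry_out(
  steps=[
    [0.9,0,0,0,0],
    [0.9,0,0,0,0],
    [0.9,0,0,0,0],
    [0.9,0,0,0,0],
    [0.9,0,0,0,0],
  ],
)

```text
time: 7.9
tool_pos: [0.5837, 0.0968, 0.137]
tcp_rot: [-3.142, 0.002, 1.571]
force: [0.9, -1.7, 7.3]
grip_width: 0.246
finger_force: 31.2
```

Run:
```python
from h import *
im,d,W=cloud("scene"); cv2.imwrite("pics/s3.png",cv2.resize(im[60:240,300:500],None,fx=3,fy=3))
s=ctrl.state(); print(s["time"],s["force"],s["finger_force"],s["grip_width"])
```

```text
7.95 [ 0.95505175 -0.71080709  6.95664809] 31.200292389839888 0.24860955119031677
```

View pics/s3.png

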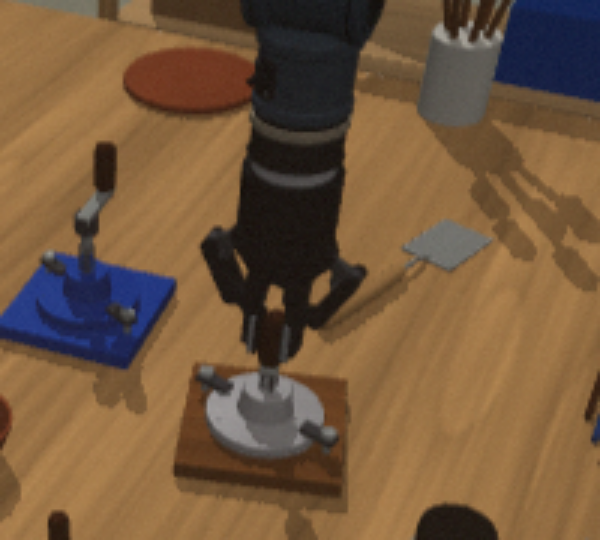

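The knob is still gripped and has gone half-way round, at the expected position with low forces. After about a second's pause there, I'll go a quarter turn back.

carry_out(
  steps=[
    [0.9,2.4,6.1,0,0],
    [0.9,5.6,11.8,0,0],
    [0.9,9.5,17,-0.1,0],
    [0.9,14.1,21.7,-0.1,0],
    [0.9,19.2,25.8,-0.2,0],
    [0.9,24.9,29.1,-0.2,0],
    [0.9,30.9,31.7,-0.2,0],
    [0.9,37.2,33.5,-0.3,0],
    [0.9,43.6,34.4,-0.3,0],
    [0.9,50.2,34.5,-0.4,0],
    [0.9,56.7,33.7,-0.4,0],
    [0.9,63,32.1,-0.4,0],
    [0.9,63,32.1,-0.4,0],
    [0.9,63,32.1,-0.4,0],
    [0.9,63,32.1,-0.4,0],
    [0.9,63,32.1,-0.4,0],
    [0.9,63,32.1,-0.4,0],
    [0.9,63,32.1,-0.4,0],
    [0.9,63,32.1,-0.4,0],
    [0.9,63,32.1,-0.4,0],
  ],
)

```text
time: 10.45
tool_pos: [0.6175, 0.1599, 0.1378]
tcp_rot: [3.138, 0.002, 1.57]
force: [3.4, 0.2, 5.8]
grip_width: 0.239
finger_force: 31.1
```

carry_out(
  steps=[
    [0.9,0,0,0,0],
    [0.9,0,0,0,0],
  ],
)

```text
time: 10.7
tool_pos: [0.6175, 0.1599, 0.1379]
tcp_rot: [3.138, 0.002, 1.57]
force: [4.4, -0.4, 7.2]
grip_width: 0.249
finger_force: 31.1
```

carry_out(
  steps=[
    [0.9,-7.6,1.8,0,0],
    [0.9,-15.5,2.4,0.1,0],
    [0.9,-23.3,1.8,0.1,0],
    [0.9,-30.9,0,0.2,0],
    [0.9,-38.2,-3,0.2,0],
    [0.9,-44.8,-7.1,0.3,0],
    [0.9,-50.8,-12.2,0.3,0],
    [0.9,-55.9,-18.2,0.4,0],
    [0.9,-60,-24.9,0.4,0],
    [0.9,-63,-32.1,0.4,0],
    [0.9,-64.8,-39.7,0.5,0],
    [0.9,-65.5,-47.6,0.5,0],
    [0.9,-64.8,-55.4,0.6,0],
    [0.9,-63,-63,0.6,0],
    [0.9,-60,-70.3,0.7,0],
    [0.9,-55.9,-76.9,0.7,0],
    [0.9,-50.8,-82.9,0.8,0],
    [0.9,-44.8,-88,0.8,0],
    [0.9,-38.2,-92.1,0.9,0],
    [0.9,-30.9,-95.1,0.9,0],
  ],
)

```text
time: 13.2
tool_pos: [0.5213, 0.1299, 0.1362]
tcp_rot: [3.14, 0.001, 1.571]
force: [5.5, -1.2, 4.5]
grip_width: 0.246
finger_force: 31.6
```

carry_out(
  steps=[
    [0.9,0,0,0,0],
    [0.9,0,0,0,0],
    [0.9,0,0,0,0],
    [0.9,0,0,0,0],
    [0.9,0,0,0,0],
    [0.9,0,0,0,0],
    [0.9,0,0,0,0],
    [0.9,0,0,0,0],
    [0.9,0,0,0,0],
    [0.9,0,0,0,0],
  ],
)

```text
time: 14.45
tool_pos: [0.5211, 0.1304, 0.1361]
tcp_rot: [3.141, -0.001, 1.571]
force: [4.4, 0.7, 4.3]
grip_width: 0.241
finger_force: 31.7
```

carry_out(
  steps=[
    [0.5,0,0,0,0],
    [0.3,0,0,0,0],
    [0.1,0,0,0,0],
    [0,0,0,0,0],
    [0,0,0,0,0],
    [0,0,0,0,0],
    [0,0,0,-15,0],
    [0,0,0,-40,0],
    [0,0,0,-75,0],
    [0,0,0,-115,0],
    [0,-60,-50,-125,0],
    [0,-120,-100,-125,0],
    [0,-180,-150,-125,0],
    [0,-180,-150,-125,0],
    [0,-180,-150,-125,0],
    [0,-180,-150,-125,0],
  ],
)

```text
time: 16.45
tool_pos: [0.3715, -0.05, 0.2619]
tcp_rot: [3.139, 0.0, 1.571]
force: [-0.6, -0.7, 0.4]
grip_width: 1.002
finger_force: 0.0
```

Run:
```python
from h import *
im,d,W=cloud("top"); cv2.imwrite("pics/t4.png",im)
P=W[100:205,185:290].reshape(-1,3); k=P[(P[:,2]>.165)&(P[:,2]<.185)]; print(len(k),k.mean(0),np.ptp(k,axis=0))
c=k.mean(0)[:2]-[.569,.1455]; print("turn rad",np.radians(108)-np.arctan2(c[1],c[0]),np.hypot(*c))
s=ctrl.state(); print(s["time"],s["force"],s["tool_pos"],s["finger_force"],s["joint_velocities"].round(3))
```

```text
96 [0.52029473 0.13077347 0.17346885] [0.02033275 0.02025028 0.01196002]
turn rad 4.732927576449624 0.05088294107785195
16.5 [-0.05736661  0.28441623 -0.28503628] [ 0.37158149 -0.0496417   0.26160744] 0.0 [ 0.016  0.017 -0.    -0.001 -0.003 -0.003]
```

View pics/t4.png

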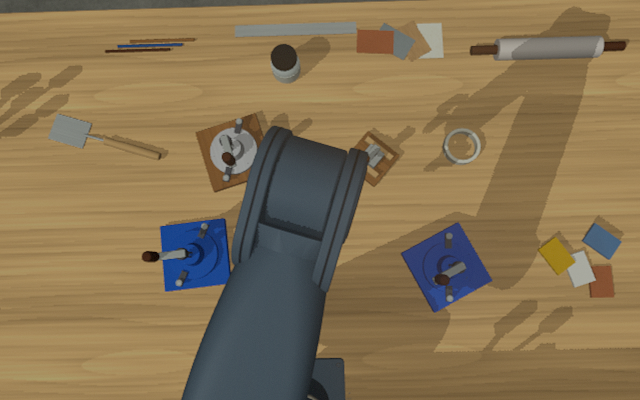

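The hub knob at (229,158) now stands at a turn of about 4.73 rad (target 4.71), released. The arm is clear and the nut tap's arm at (376,152) hasn't moved.

```bash
python3 -c "
from rig import ctrl
print(ctrl.hand_in())"
```

```text
the job is handed in; nothing more can be done
None
```

I turned the hub tap half a turn forward, a quarter back and half forward again, pausing about a second at each point, then released it at a measured 4.73 rad (target 4.71) and handed the job in at about 16.5 s; the hand-in returned no verdict.

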